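# Release the copper blank from the gravity feeder

### The arm

A 6-joint arm with a two-finger parallel gripper is mounted at the origin on the work surface. World frame = base frame: x ahead of the robot, y to its left, z up, the work surface at z = 0. Lengths are in m, angles in degrees, forces in N, time in s.
With the tool pointing down it reaches from about 0.375 to 0.9 m from the base axis. Payload 3.1 kg.
Tool frame: the origin (TCP) lies on the centre line of the jaws, within the pads' length; the fingertips stand 22 mm ahead of it and the grasp point (between the pads) lies 3 mm ahead of it; y points along the fingers, z is the direction in which the jaws open and shut, and the axes are right-handed (so a half turn about y gives the same grasp; the last joint's range is limited). The gripper opens to 87 mm and grips with 3 to 60 N. Pads are 19 mm wide; open, the fingers measure 117 mm over their backs; the gripper's body (75 mm by 190 mm) begins 51 mm behind the grasp point.
Start: joints at [-82.305, 30.224, 82.088, -0, 67.689, -10.227], TCP at [0.192, -0.595, 0.245] pointing down, gripper open.
Joint ranges: [-176.69, 176.69], [-43.24, 126.21], [12.49, 139.97], [-82, 262], [0, 151.66], [-163.58, 163.58]. Speed limits (degrees/s): [159.86, 159.86, 180, 180, 180, 180].

### API

Orientations are given as a 3x3 rotation matrix whose columns are the frame's x, y, z axes.
In Python, from rig import bot gives the robot as it stands.
- The arm moves only by the tool jog_arm, never from a script. Its argument "motion" is one flat list of numbers, 6 for each row, row after row: the shift along the tool's x, y, z in mm, then the turn, a rotation vector about the tool's x, y, z in degrees. A call has 1 to 20 rows; each row is the pose to reach, as a shift and turn from the pose commanded when the call began, along the tool's axes at that moment; what a row does not reach only later rows make up. A row lasts 1/8 s, in which the tool goes at most 62.5 mm and 10.7 degrees, less where a joint would pass 70% of its speed; a pose out of reach is approached as far as the arm can. A call with a gripper value outside its range is refused whole. "gripper" is the opening, from 0 (shut) to 1 (fully open), set as the call begins (left out, the last holds). The fingers move at their own pace and stop on an object; the grip force is fixed at half the most. Time passes only in rows, so rows that repeat a pose let the fingers close. It gives the time, the measured TCP pose, the force and the opening at its end, in the units of the state.
- bot.read_state(): the state, without advancing time (a new reading comes with each control period).
- bot.capture(name): name is "side" or "top"; returns (picture, depth): 384x512x3 uint8, red, green, blue; 384x512 float32, m along the optical axis (not along the pixel's ray), 0 where there is no reading.
- bot.get_calibration(name): a dict with "mtx" (3x3 intrinsics, pixels), "k1" (the pictures are not rectified: a ray, as slopes to the right and down, at radius r is drawn at 1 + k1 r^2 times it, then the intrinsics apply), "pose" (4x4, takes a point from camera to world coordinates). Camera axes: x right, y up, looking along -z (the intrinsics and any distortion apply to the point x, -y, -z); pixel columns grow to the right and rows downward; lengths in m; the calibration is good to about 2 mm. A picture is of the moment at which its call begins. get_calibration takes no time and is no camera call.
- bot.hand_in(): hands the job in, once; it reports no verdict.
The state is a dict: "time_s": time; "joint_positions": joint angles; "qvel": joint speeds; "tau": joint torques, N m; "position": TCP position; "tcp_rot": TCP orientation; "force": force on the tool from outside, world axes, zero at the start; "moment": the same for the moment, N m; "opening": opening from 0.0 (shut) to 1.0 (fully open).
Only numpy, scipy, OpenCV 4.12 (cv2) and the standard library are available. Lean on these libraries where they do the work, as an engineer would, in place of code of your own. Each camera call takes 0.05 s, during which the arm holds its last target.

### The job

Press down the yellow lever pad beside the lane that holds the copper blank and keep it down until the copper blank has rolled under the raised gate into the catch pocket, then let the lever come back up so that the gate shuts, and move clear. Do it with the fingertips on the pad only: do not touch, pinch or lift either blank, leave the steel blank's lever alone, and leave everything else on the bench where it stands.

Things in the scene. Friction and masses are not known exactly. Their poses are not given: they have to be found in the camera images.
- feeder: fixed two-lane gravity feeder, blue walls, black lane floors, dark base plate 280 x 300 mm. Origin on the table under the gate line; x points down the lanes (away from the robot), y to its left, z up. Lanes centred at y = +39 mm (left) and -39 mm (right), 64 mm wide, x = -150 to +50 mm, falling 0.2 rad, floor 60 mm up at x = 0. Yellow lever posts 126 mm high at y = +-125 mm
- pocket_left (a point): floor centre of the left lane's catch pocket at the lane's lower end: feeder x = 50 to 103 mm, floor 28 mm up, walls 70 mm high; a blank cannot roll out again
- pocket_right (a point): the same for the right lane
- pad_left (a point): yellow press pad, 50 x 50 x 8 mm, on the outer end of the left lane's lever. Origin: centre of its top face, 128 mm up at rest, feeder x = 0, y = +225 mm, z up. Swings about a pivot 100 mm nearer the feeder's middle, 115 mm up: fully pressed its centre is about 50 mm lower, tilted 0.5 rad, outer edge down. Takes about 2 N at first, 7 N at the bottom; free space below it
- pad_right (a point): yellow press pad, 50 x 50 x 8 mm, on the outer end of the right lane's lever. Origin: centre of its top face, 128 mm up at rest, feeder x = 0, y = -225 mm, z up. Swings about a pivot 100 mm nearer the feeder's middle, 115 mm up: fully pressed its centre is about 50 mm lower, tilted 0.5 rad, outer edge down. Takes about 2 N at first, 7 N at the bottom; free space below it
- lever_left (a joint): rocking lever of the left lane, rad: 0 = at rest, gate shut; grows as the pad is pressed down, to a fixed stop at 0.5. The gate, a white tab on the lever's other end at feeder x = 0, lets the blank pass from 0.38 on. A spring returns it to 0 when let go; lever top 120 mm above the table at rest
- lever_right (a joint): rocking lever of the right lane, rad: 0 = at rest, gate shut; grows as the pad is pressed down, to a fixed stop at 0.5. The gate, a white tab on the lever's other end at feeder x = 0, lets the blank pass from 0.38 on. A spring returns it to 0 when let go; lever top 120 mm above the table at rest
- blank_copper: round copper blank, 34 mm diameter, 60 mm long, about 0.45 kg, lying across one of the two lanes (either one) behind the shut gate at feeder x = -20 mm; it rolls down by itself once the gate is up. Origin at its centre, its y axis along the cylinder
- blank_steel: round grey steel blank of the same size lying behind the gate of the other lane; must stay there. Origin at its centre, y axis along the cylinder
- socket_a: dark steel socket standing upright on the table, 36 mm across, 42 mm tall; bystander; origin: centre of underside
- socket_b: dark steel socket standing upright on the table, 36 mm across, 42 mm tall; bystander; origin: centre of underside
- jar: amber jar with a black cap, 56 mm across, 70 mm tall, standing near the feeder; bystander; origin: centre of underside
- can: green can, 66 mm across, 150 mm tall, standing on the table; bystander; origin: centre of underside
- wrench: steel wrench lying flat on the table, its length along its x axis; bystander
- screwdriver: screwdriver lying on the table, its length along its x axis; bystander
Mind the look-alikes: they are no part of the job. Of the things shaped like the blank_copper, the copper one is meant.

How it is judged (in metres and radians):
On the way, in this order (a step that is already met when the one before it is completed fails the run):
1. the robot presses the pad of the copper blank's lever until its gate is lifted (lever above 0.3 rad) (((y of blank_copper in the frame of feeder above 0 m and value of joint lever_left above 0.3 rad and contact force between any of the fingers, the arm and lever_left above 0.5 N and distance between the grasp point and pad_left below 0.09 m) or (y of blank_copper in the frame of feeder below 0 m and value of joint lever_right above 0.3 rad and contact force between any of the fingers, the arm and lever_right above 0.5 N and distance between the grasp point and pad_right below 0.09 m))), for 0.1 s.
2. the copper blank has rolled into the catch pocket (x of blank_copper in the frame of feeder between 0.055 and 0.1 m and z of blank_copper in the frame of feeder below 0.055 m), for 0.1 s.
At the end, for the whole second after the job is handed in: the copper blank lies at rest in a catch pocket (feeder x 55 to 100 mm, centre below 55 mm), the steel blank is within 10 mm of its start, both levers are back within 0.04 rad of rest, and the other things are within 30 mm of where they stood (all of step 2 and linear speed of blank_copper below 0.02 m/s and distance of blank_steel from where it was at the start of the episode below 0.01 m and value of joint each of lever_left, lever_right below 0.04 rad and distance of each of socket_a, socket_b, jar, can, wrench, screwdriver from where it was at the start of the episode below 0.03 m); the robot touches nothing.
It fails at once if the lever of the steel blank's lane is moved by more than 0.12 rad ((y of blank_steel in the frame of feeder above 0 m and value of joint lever_left above 0.12 rad) or (y of blank_steel in the frame of feeder below 0 m and value of joint lever_right above 0.12 rad)).
It fails at once if a blank is touched by the robot (more than 1 N) (contact force between any of the fingers, the arm and blank_copper above 1 N or contact force between any of the fingers, the arm and blank_steel above 1 N).
It fails at once if the copper blank is lifted out of the feeder (z of blank_copper in the frame of feeder above 0.11 m).
It fails at once if the steel blank leaves its place by more than 15 mm (distance of blank_steel from where it was at the start of the episode above 0.015 m).
It fails at once if another thing on the bench is shifted by more than 30 mm (distance of any of socket_a, socket_b, jar, can, wrench, screwdriver from where it was at the start of the episode above 0.03 m).
It also fails if it takes over 35 s, if anything falls off the work surface, if the arm or the gripper's body presses on something with over 40 N, if the wrist force passes 120 N, or if a joint passes its speed limit or range.

## Working session

There is one attempt and no reset: what is moved stays moved. The work goes in short steps, Python scripts to look and compute and a tool call to move; the robot and the scene stay as the last step left them, time stands still between calls to the robot, and variables do not carry over. Pictures are saved under pics/ and viewed, and the job is handed in when it is done.

Besides the shell and the picture viewer there is one more tool, called after "Emit:" as name(argument=value, ...) on one line, values as JSON. jog_arm: Moves the arm, as the interface text tells. Its arguments: {"type":"object","properties":{"motion":{"type":"array","items":{"type":"number"}},"gripper":{"type":"number"}},"required":["motion"]}

```bash
mkdir -p pics; python3 - <<'E'
from rig import bot
import cv2,numpy as np
s=bot.read_state();print(s)
for n in("top","side"):
    p,d=bot.capture(n);cv2.imwrite(f"pics/{n}0.png",p[:,:,::-1]);np.savez(f"{n}0.npz",p=p,d=d)
    print(n,bot.get_calibration(n))
E
```

```text
{'time_s': 0.0, 'joint_positions': array([-8.23059251e+01,  3.02790186e+01,  8.21545653e+01, -2.31581540e-04,
        6.76862811e+01, -1.02271854e+01]), 'qvel': array([ 0.03951337, -0.06678771, -0.02812485,  0.10001612, -0.01433114,
        0.03878786]), 'tau': array([-9.55767791e-04, -4.40048540e+01, -1.76591331e+01,  6.33046520e-02,
        5.83553617e-02, -1.86963684e-04]), 'position': array([ 0.19225757, -0.59400613,  0.2435811 ]), 'tcp_rot': array([[-9.51479869e-01, -2.83795182e-04,  3.07710869e-01],
       [-3.07710780e-01,  2.07270174e-03, -9.51477682e-01],
       [-3.67768072e-04, -9.99997812e-01, -2.05946082e-03]]), 'force': array([-0.70744649, -0.03014012, -0.13685227]), 'moment': array([ 0.00864553,  0.03477041, -0.02107566]), 'opening': 1.001703580511961}
top {'mtx': array([[458.16116715,   0.        , 256.87836771],
       [  0.        , 458.16116715, 194.4754392 ],
       [  0.        ,   0.        ,   1.        ]]), 'k1': 0.04152858898384289, 'pose': array([[-0.01437151,  0.98758723, -0.15641266,  0.28814333],
       [-0.99964316, -0.0106683 ,  0.02448973,  0.00760213],
       [ 0.02251708,  0.1567088 ,  0.98738814,  1.46622049],
       [ 0.        ,  0.        ,  0.        ,  1.        ]])}
side {'mtx': array([[457.673765  ,   0.        , 259.75363953],
       [  0.        , 457.673765  , 195.48907472],
       [  0.        ,   0.        ,   1.        ]]), 'k1': 0.043817491237992424, 'pose': array([[ 0.96929028,  0.16235202, -0.18471105,  0.23832889],
       [-0.24573017,  0.60995834, -0.75337076, -1.08316436],
       [-0.00964522,  0.77562404,  0.63112148,  1.02993613],
       [ 0.        ,  0.        ,  0.        ,  1.        ]])}
```

View pics/top0.png

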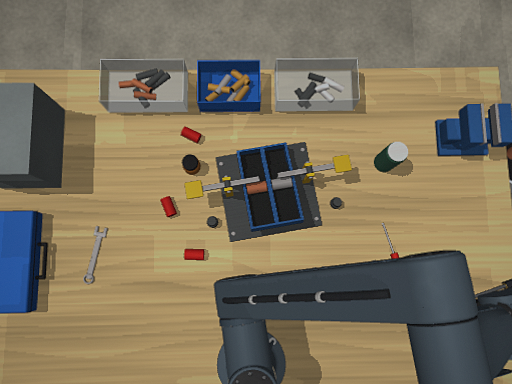

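View pics/side0.png

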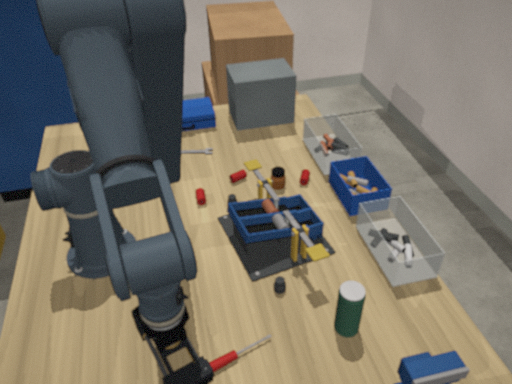

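The copper blank is in the left lane (top view about (258,187)). The left pad is at about (193,189), with the jar right beside it at (191,164). Next I'll measure the pads.

```bash
cat > h.py <<'E'
import numpy as np,cv2
from rig import bot
def ray(n,uv):
    c=bot.get_calibration(n);K=c["mtx"];k=c["k1"]
    d=np.array([(uv[0]-K[0,2])/K[0,0],(uv[1]-K[1,2])/K[1,1]]);u=d.copy()
    for _ in range(20):u=d/(1+k*(u@u))
    T=c["pose"];return T[:3,3],T[:3,:3]@np.array([u[0],-u[1],-1])
def onplane(n,uv,z):
    o,v=ray(n,uv);return o+v*(z-o[2])/v[2]
def blobs(p,lo,hi,amin=15):
    h=cv2.cvtColor(p,cv2.COLOR_RGB2HSV);m=cv2.inRange(h,lo,hi)
    n,l,s,c=cv2.connectedComponentsWithStats(m)
    return [(s[i],c[i],(l==i)) for i in range(1,n) if s[i][4]>=amin]
E
python3 - <<'E'
from h import *
for n in("top","side"):
    f=np.load(n+"0.npz");p,d=f["p"],f["d"]
    print(n)
    for s,c,m in blobs(p,(22,150,120),(34,255,255)):
        o,v=ray(n,c);dd=np.median(d[m]);print("yel",s,c.round(1),onplane(n,c,.128).round(4),"depth",(o+v*dd).round(4))
    for s,c,m in blobs(p,(3,100,70),(14,200,255)):
        o,v=ray(n,c);dd=np.median(d[m]);print("cop",s,c.round(1),onplane(n,c,.08).round(4),(o+v*dd).round(4))
    for r,nm in(((191,164),"jar"),((212,222),"sock")):
        if n=="top":print(nm,onplane(n,r,.06).round(3))
p=np.load("top0.npz")["p"]
cv2.imwrite("pics/z.png",cv2.resize(p[130:250,150:370,::-1],None,fx=3.5,fy=3.5,interpolation=cv2.INTER_CUBIC))
E
```

```text
top
yel [333 155  19  18 260] [341.7 163.2] [ 0.5923 -0.2814  0.128 ] depth [ 0.5922 -0.2813  0.1285]
yel [304 162   9   4  22] [307.9 163.9] [ 0.5913 -0.1798  0.128 ] depth [ 0.5921 -0.1803  0.1243]
yel [307 173   8   4  23] [310.3 174.2] [ 0.5596 -0.1861  0.128 ] depth [ 0.5603 -0.1866  0.1249]
yel [222 177   9   3  23] [226.  178.1] [0.5504 0.0656 0.128 ] depth [0.5512 0.0657 0.1237]
yel [184 180  19  19 273] [193.4 189. ] [0.5185 0.1616 0.128 ] depth [0.5185 0.1615 0.1281]
yel [224 187   9   4  25] [227.8 188.6] [0.5188 0.0601 0.128 ] depth [0.5196 0.0603 0.1232]
cop [119  79  37  21 328] [138.6  88.5] [0.8492 0.3406 0.08  ] [0.8667 0.3511 0.0367]
cop [180 126   6  11  15] [182.  131.1] [0.7102 0.2037 0.08  ] [0.726  0.211  0.0283]
cop [507 147   5  12  44] [509.4 153. ] [ 0.6299 -0.8139  0.08  ] [ 0.7418 -1.0829 -0.3739]
cop [188 163  11  11  22] [194.2 169.1] [0.5889 0.1652 0.08  ] [0.5971 0.1694 0.0426]
cop [246 181  21  13 205] [256.3 187.1] [ 0.5306 -0.0254  0.08  ] [ 0.5281 -0.0251  0.0945]
jar [0.61  0.177 0.06 ]
sock [0.427 0.112 0.06 ]
side
yel [245 161  15   9  68] [252
[... 976 characters left out ...]
 [321 134  13  16  89] [327.2 142.1] [0.845  0.2978 0.08  ] [0.8676 0.3494 0.0445]
cop [230 169  17  14  67] [237.7 175.4] [0.4693 0.178  0.08  ] [0.4832 0.2541 0.0227]
cop [299 169  11  17  63] [304. 177.] [0.689  0.1098 0.08  ] [0.7152 0.1792 0.0248]
cop [272 175  13  14 120] [277.8 182.2] [0.5935 0.1047 0.08  ] [0.6105 0.1616 0.0345]
cop [195 188  12  18  67] [200.3 196.2] [0.3265 0.0974 0.08  ] [0.3318 0.1689 0.0224]
cop [262 198  17  15 131] [268.7 205.9] [ 0.531  -0.0076  0.08  ] [ 0.5259 -0.0265  0.0966]
cop [209 350  27  13  44] [222.4 355.5] [ 0.2906 -0.4909  0.08  ] [ 0.2938 -0.4547  0.0221]
cop [213 355  26  18  48] [225.5 364.5] [ 0.2933 -0.5144  0.08  ] [ 0.2973 -0.4729  0.0107]
```

View pics/z.png

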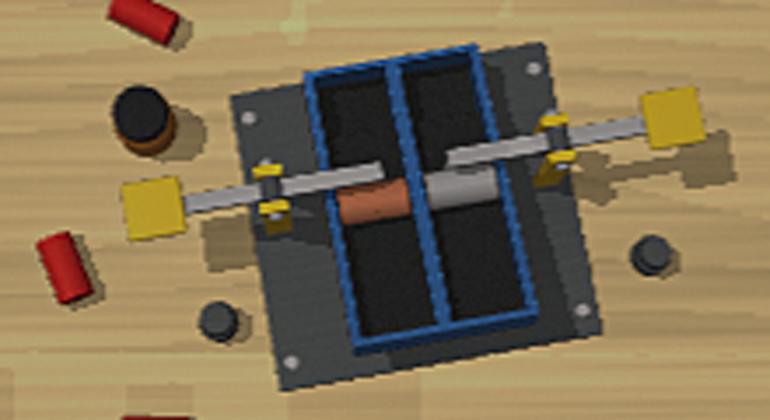

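Checks:
- The pads are 449 mm apart (450 expected) and the depth gives z = 0.128.
- The feeder yaw is about 9.4°.
- Copper is at feeder (-21, +39), so it's in the left lane.

I'll shut the fingers, travel high to above pad_left, and turn the jaws along feeder x.

Emit:
jog_arm(motion=[-10,-20,-11,0,0,0,-30,-40,-34,0,-4,0,-60,-50,-68,0,-9,0,-90,-50,-102,0,-13.5,0,-120,-50,-137,0,-18,0,-151,-50,-172,0,-22.5,0,-181,-50,-206,0,-27,0,-211,-50,-241,0,-31.5,0,-241,-50,-275,0,-36,0,-272,-50,-310,0,-40.5,0,-302,-50,-344,0,-45,0,-332,-50,-379,0,-49.5,0,-362,-50,-413,0,-54,0,-392,-50,-447,0,-58.5,0,-423,-50,-482,0,-63,0,-453,-50,-516,0,-67.5,0,-483,-50,-551,0,-72,0,-513,-50,-585,0,-76.5,0,-535,-50,-610,0,-80,0,-543.5,-50,-619.5,0,-81.5,0], gripper=0)

```text
time_s: 2.6
position: [0.5187, 0.1639, 0.2956]
tcp_rot: [[0.167, 0.001, 0.986], [-0.986, 0.0, 0.167], [0.0, -1.0, 0.001]]
force: [0.0, 0.0, -0.3]
opening: 0.005
```

```bash
python3 - <<'E'
from h import *
for n in("top","side"):
    p,d=bot.capture(n);cv2.imwrite(f"pics/{n}1.png",p[:,:,::-1])
s=bot.read_state()
for k in("time_s","position","tcp_rot","force","opening"):print(k,s[k])
E
```

```text
time_s 2.7
position [0.51857311 0.16288574 0.29517753]
tcp_rot [[ 1.65341388e-01  6.12135184e-04  9.86236204e-01]
 [-9.86236374e-01 -1.00150862e-04  1.65341479e-01]
 [ 1.99983742e-04 -9.99999808e-01  5.87150902e-04]]
force [-0.25449025 -0.57542322 -0.01636762]
opening 0.008875176421164593
```

View pics/side1.png

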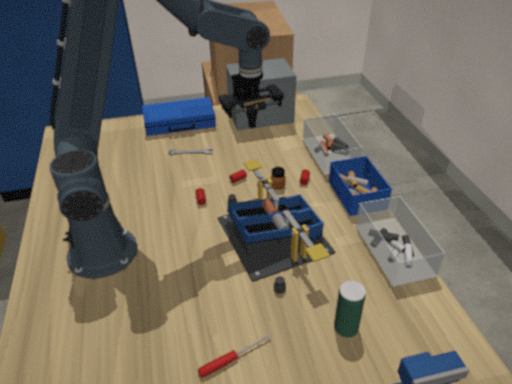

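The side view shows the shut gripper above pad_left (252,165), with the jar to its right at (278,178). I'll descend onto the pad now.

Emit:
jog_arm(motion=[0,15,0,0,0,0,0,45,0,0,0,0,0,75,0,0,0,0,0,105,0,0,0,0,0,125,0,0,0,0,0,132,0,0,0,0,0,138,0,0,0,0,0,144,0,0,0,0,0,150,0,0,0,0,0,156,0,0,0,0,0,156,0,0,0,0])

```text
time_s: 4.08
position: [0.5191, 0.1624, 0.1385]
tcp_rot: [[0.164, 0.001, 0.986], [-0.986, 0.0, 0.164], [-0.0, -1.0, 0.001]]
force: [-0.1, 1.8, 2.2]
opening: 0.002
```

Emit:
jog_arm(motion=[0,6,0,0,0,0,0,12,0,0,0,0,0,18,0,0,0,0,0,24,0,0,0,0,0,28,0,0,0,0,0,32,0,0,0,0,0,32,0,0,0,0,0,32,0,0,0,0])

```text
time_s: 5.08
position: [0.5198, 0.1614, 0.1068]
tcp_rot: [[0.164, 0.002, 0.986], [-0.986, -0.001, 0.164], [0.001, -1.0, 0.002]]
force: [0.2, -0.4, 7.9]
opening: 0.003
```

```bash
python3 - <<'E'
from h import *
for n in("top","side"):
    p,d=bot.capture(n);c=p[120:260,170:360] if n=="side" else p[130:250,150:370]
    cv2.imwrite(f"pics/{n}2.png",cv2.resize(c[:,:,::-1],None,fx=3.5,fy=3.5,interpolation=cv2.INTER_CUBIC))
s=bot.read_state()
for k in("time_s","position","force","opening"):print(k,s[k])
E
```

```text
time_s 5.175
position [0.519692   0.16139102 0.10682475]
force [ 0.97756371 -0.20862712  7.58063915]
opening 0.004494429522183246
```

View pics/side2.png

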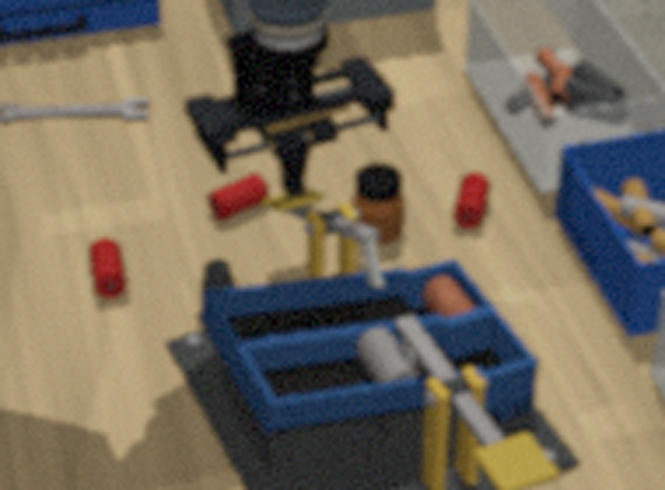

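View pics/top2.png

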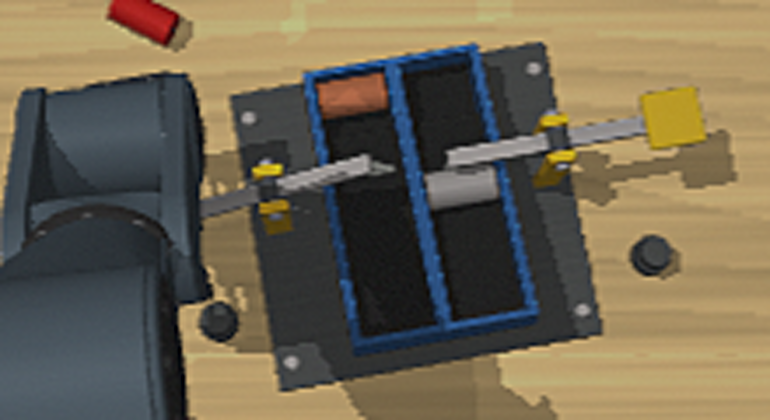

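The lever is down and the gate is up. The copper blank has moved to the lane's lower end (crop (352,97)). I'll hold for a moment and check its position before releasing.

Emit:
jog_arm(motion=[0,0,0,0,0,0,0,0,0,0,0,0,0,0,0,0,0,0,0,0,0,0,0,0])

```text
time_s: 5.68
position: [0.5197, 0.1614, 0.1068]
tcp_rot: [[0.164, 0.002, 0.986], [-0.986, -0.001, 0.164], [0.001, -1.0, 0.002]]
force: [-0.4, -0.8, 7.0]
opening: 0.008
```

```bash
cat > m.py <<'E'
from h import *
P=np.array([[.5185,.1616],[.5923,-.2814]]);O=P.mean(0);Y=(P[0]-P[1])/np.linalg.norm(P[0]-P[1]);X=np.array([Y[1],-Y[0]])
p,d=bot.capture("top")
for s,c,m in blobs(p,(3,100,70),(14,200,255),60):
    o,v=ray("top",c);q=o+v*np.median(d[m])
    r=q[:2]-O;print(c.round(1),"feeder",(X@r).round(4),(Y@r).round(4),"topz",q[2].round(4))
E
python3 m.py
```

```text
[138.5  88.5] feeder 0.3743 0.3543 topz 0.0375
[250.5 156.9] feeder 0.0835 0.0379 topz 0.0577
```

The copper blank is in the left pocket: feeder x ≈ 83 mm, top about 60 mm up, so its centre is about 45 mm up. I'll ease the lever up and then retreat straight up.

Emit:
jog_arm(motion=[0,-5,0,0,0,0,0,-11,0,0,0,0,0,-17,0,0,0,0,0,-23,0,0,0,0,0,-29,0,0,0,0,0,-35,0,0,0,0,0,-41,0,0,0,0,0,-47,0,0,0,0,0,-55,0,0,0,0,0,-70,0,0,0,0,0,-95,0,0,0,0,0,-125,0,0,0,0,0,-155,0,0,0,0,0,-175,0,0,0,0,0,-185,0,0,0,0,0,-185,0,0,0,0,0,-185,0,0,0,0])

```text
time_s: 7.85
position: [0.5182, 0.1619, 0.2907]
tcp_rot: [[0.164, -0.002, 0.987], [-0.987, -0.0, 0.164], [-0.0, -1.0, -0.002]]
force: [1.2, -0.2, -1.0]
opening: 0.004
```

```bash
python3 m.py; python3 - <<'E'
from h import *
for n in("top","side"):
    p,d=bot.capture(n);c=p[120:260,170:360] if n=="side" else p[130:250,150:370]
    cv2.imwrite(f"pics/{n}3.png",cv2.resize(c[:,:,::-1],None,fx=3.5,fy=3.5,interpolation=cv2.INTER_CUBIC))
    q=np.load(n+"0.npz")["p"]
    if n=="side":
        for im in(q,p):
            for s,c,m in blobs(im,(22,150,120),(34,255,255)):print(s,c.round(1))
            print()
    # grey/steel-lane change
    if n=="top":print("diff steel lane",np.abs(p[155:225,272:300].astype(int)-q[155:225,272:300]).mean())
s=bot.read_state()
for k in("time_s","position","force","opening"):print(k,s[k])
E
```

```text
[138.5  88.5] feeder 0.3744 0.3542 topz 0.037
[250.5 156.9] feeder 0.0833 0.0379 topz 0.0587
diff steel lane 5.61734693877551
[245 161  15   9  68] [252.1 165.1]
[303 224   4   9  16] [304.4 227.9]
[294 236   4  11  20] [295.7 241. ]
[304 244  16  13  58] [309.9 249.7]
[321 253   8   5  16] [324.8 254.9]

[245 161  16   9  89] [252.3 164.9]
[293 229   5   6  15] [295.2 231.1]
[305 244  24  17 185] [315.9 252. ]

time_s 8.0
position [0.51836214 0.16196728 0.29058705]
force [-0.65073765 -0.14609312  0.08956706]
opening 0.004208235630412549
```

View pics/side3.png

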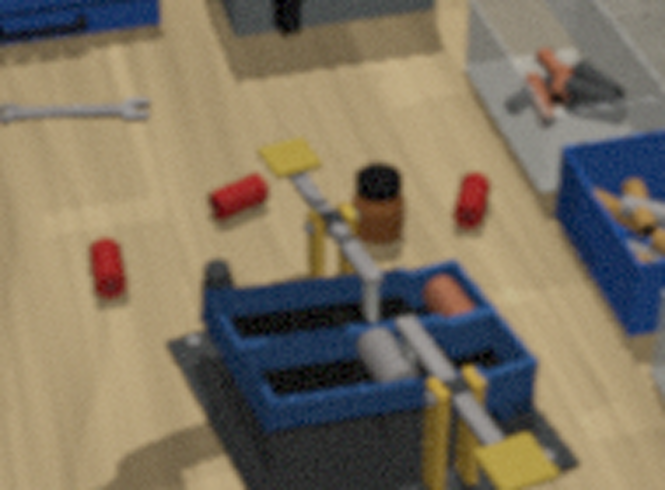

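The side view shows the left pad back at (252,165), its rest pixel, with the gate down. The copper blank is still in the pocket at crop (450,297), the steel blank is behind its gate at crop (385,355), and the jar and socket haven't moved. The arm is clear.

```bash
python3 -c "
from rig import bot
print(bot.hand_in())"
```

```text
the job is handed in; nothing more can be done
None
```

I pressed the left lever pad with the shut fingertips and held it about 1 s at the bottom (about 7–8 N). The copper blank rolled into the left catch pocket, then I let the lever up slowly and raised the arm clear. The job was handed in at about 8 s of the 35 s allowed; no verdict was reported.

**Last checks:**
- **Copper blank:** at feeder x ≈ 83 mm with its centre about 45 mm up. It was in the same place in the pictures before and after I let the lever up.
- **Left lever:** its pad is back within 0.3 pixel of where it started in the side view.
- **Steel blank, right lever and nearby things:** the steel blank, its lever, the jar and the sockets show no visible shift by eye. I did not measure each of them.
- **One check was no use:** the plain picture difference over the steel lane (mean 5.6 grey levels) showed nothing either way, as noise and shadows alone could account for it.
- **Right pad outline:** its side-view mask changed between the first and last picture (before, it was split into pieces), which I put down to lighting and the arm's shadow rather than movement. The arm never came near it.

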